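Transfer the sample row to the microscope rack in reverse order

TASK

Move the four sample containers from the aluminium rack with the grey fitted blocks into the white rack for the microscope, one per pocket and in reverse order counted from the racks' handles: the container nearest the aluminium rack's handle goes into the pocket farthest from the white rack's handle, the next one into the next pocket, and so on, so that the one farthest from the handle ends up nearest the other handle. Set each one down standing upright on the pocket floor without dropping or tipping it, and leave the flask, the dish and the slide box where they are.

Things in the scene. Friction and masses are not known exactly. Their poses are not given: they have to be found in the camera images.
- fitted_rack: the rack to empty: aluminium plate 70 x 269 x 6 mm carrying a row of four grey blocks (the seats, in any order), centred at y = -99, -33, 33 and 99 mm; yaw may be anything. Origin: centre of its underside, on the bench; x is across the rack, y along the row, +y towards the handle, which sticks out 26 mm from the +y end as a flat dark steel U, 16 mm high. It is fixed to the bench.
- plain_rack: the rack to fill: open white plastic tray 70 x 269 mm, 22 mm high, walls and dividers 5 mm, floor 5 mm thick, with four equal pockets 60 mm (x) by 61 mm (y), centred at x = 0, y = -99, -33, 33 and 99 mm; yaw may be anything. Origin: centre of its underside, on the bench; x is across the rack, y along the row, +y towards the handle, which sticks out 26 mm from the +y end as a flat dark steel U, 16 mm high. It is fixed to the bench.
- amber_bottle: round amber glass bottle, 32 mm diameter up to 66 mm, black cap 27 mm diameter on top, 82 mm high overall: the tallest. Stands upright at the start; origin: centre of its underside; z up along its axis. Mass about 90 g.
- wide_jar: low white round jar, 38 mm diameter, with an aluminium lid 40 mm in diameter and 18 mm high, 64 mm high overall. Stands upright at the start; origin: centre of its underside; z up along its axis. Mass about 100 g.
- square_bottle: white square bottle, 34 x 34 mm up to 62 mm, black round cap 24 mm diameter, 74 mm high overall; sides parallel to its x and y. Stands upright at the start; origin: centre of its underside; z up along its axis. Mass about 80 g.
- flat_bottle: clear flat bottle, 25 mm (its x) by 39 mm (its y) up to 58 mm, narrow white cap 18 mm diameter, 70 mm high overall; at the start its thin way (x) lies across the row. Stands upright at the start; origin: centre of its underside; z up along its axis. Mass about 70 g.
- seat_amber: grey 60 x 60 mm block, 20 mm high, in the row on the aluminium rack, with a round 37 mm well 16 mm deep in which the amber bottle stands at the start (never any other). Fixed; stays behind empty. Origin: centre of its underside, 6 mm above the bench; the well's floor is 4 mm above that; axes parallel to the rack's
- seat_jar: grey 60 x 60 mm block, 20 mm high, in the row on the aluminium rack, with a round 44 mm well 16 mm deep in which the wide jar stands at the start (never any other). Fixed; stays behind empty. Origin: centre of its underside, 6 mm above the bench; the well's floor is 4 mm above that; axes parallel to the rack's
- seat_square: grey 60 x 60 mm block, 20 mm high, in the row on the aluminium rack, with a square 39 mm well 16 mm deep in which the square bottle stands at the start (never any other). Fixed; stays behind empty. Origin: centre of its underside, 6 mm above the bench; the well's floor is 4 mm above that; axes parallel to the rack's
- seat_flat: grey 60 x 60 mm block, 20 mm high, in the row on the aluminium rack, with a 30 (x) by 44 (y) mm rectangular well 16 mm deep in which the flat bottle stands at the start (never any other). Fixed; stays behind empty. Origin: centre of its underside, 6 mm above the bench; the well's floor is 4 mm above that; axes parallel to the rack's
- flask: bystander: conical glass flask, 74 mm wide at the foot, 103 mm high, beyond the racks. Origin: centre of its underside.
- petri_dish: bystander: glass dish with lid, 90 mm diameter, 16 mm high, beyond the racks, on the left. Origin: centre of its underside.
- slide_box: bystander: wooden slide box, 78 x 72 mm, 34 mm high, beyond the racks, on the right. Origin: centre of its underside.
Mind the look-alikes: they are no part of the job. Leave any blue or red look-alike of the flat_bottle alone.

How it is judged:
At the end, for the whole second after the job is handed in: Each container stands upright (within 0.12 rad) on the floor of its own white-rack pocket (within 18 mm of its centre in x and y, underside under 10 mm high), in reverse order: one from y in the aluminium rack's frame is at -y in the white rack's frame. All released and at rest (((y of seat_amber in the frame of fitted_rack between -0.119 and -0.079 m and y of amber_bottle in the frame of plain_rack between 0.081 and 0.117 m) or (y of seat_amber in the frame of fitted_rack between -0.053 and -0.013 m and y of amber_bottle in the frame of plain_rack between 0.015 and 0.051 m) or (y of seat_amber in the frame of fitted_rack between 0.013 and 0.053 m and y of amber_bottle in the frame of plain_rack between -0.051 and -0.015 m) or (y of seat_amber in the frame of fitted_rack between 0.079 and 0.119 m and y of amber_bottle in the frame of plain_rack between -0.117 and -0.081 m)) and x of amber_bottle in the frame of plain_rack between -0.018 and 0.018 m and z of amber_bottle in the frame of plain_rack between 0 and 0.01 m and angle between each of amber_bottle, wide_jar, square_bottle, flat_bottle's own z axis and vertical below 0.12 rad and linear speed of each of amber_bottle, wide_jar, square_bottle, flat_bottle below 0.02 m/s and contact force between the fingers and amber_bottle below 0.05 N and ((y of seat_jar in the frame of fitted_rack between -0.119 and -0.079 m and y of wide_jar in the frame of plain_rack between 0.081 and 0.117 m) or (y of seat_jar in the frame of fitted_rack between -0.053 and -0.013 m and y of wide_jar in the frame of plain_rack between 0.015 and 0.051 m) or (y of seat_jar in the frame of fitted_rack between 0.013 and 0.053 m and y of wide_jar in the frame of plain_rack between -0.051 and -0.015 m) or (y of seat_jar in the frame of fitted_rack between 0.079 and 0.119 m and y of wide_jar in the frame of plain_rack between -0.117 and -0.081 m)) and x of wide_jar in the frame of plain_rack between -0.018 and 0.018 m and z of wide_jar in the frame of plain_rack between 0 and 0.01 m and contact force between the fingers and wide_jar below 0.05 N and ((y of seat_square in the frame of fitted_rack between -0.119 and -0.079 m and y of square_bottle in the frame of plain_rack between 0.081 and 0.117 m) or (y of seat_square in the frame of fitted_rack between -0.053 and -0.013 m and y of square_bottle in the frame of plain_rack between 0.015 and 0.051 m) or (y of seat_square in the frame of fitted_rack between 0.013 and 0.053 m and y of square_bottle in the frame of plain_rack between -0.051 and -0.015 m) or (y of seat_square in the frame of fitted_rack between 0.079 and 0.119 m and y of square_bottle in the frame of plain_rack between -0.117 and -0.081 m)) and x of square_bottle in the frame of plain_rack between -0.018 and 0.018 m and z of square_bottle in the frame of plain_rack between 0 and 0.01 m and contact force between the fingers and square_bottle below 0.05 N and ((y of seat_flat in the frame of fitted_rack between -0.119 and -0.079 m and y of flat_bottle in the frame of plain_rack between 0.081 and 0.117 m) or (y of seat_flat in the frame of fitted_rack between -0.053 and -0.013 m and y of flat_bottle in the frame of plain_rack between 0.015 and 0.051 m) or (y of seat_flat in the frame of fitted_rack between 0.013 and 0.053 m and y of flat_bottle in the frame of plain_rack between -0.051 and -0.015 m) or (y of seat_flat in the frame of fitted_rack between 0.079 and 0.119 m and y of flat_bottle in the frame of plain_rack between -0.117 and -0.081 m)) and x of flat_bottle in the frame of plain_rack between -0.018 and 0.018 m and z of flat_bottle in the frame of plain_rack between 0 and 0.01 m and contact force between the fingers and flat_bottle below 0.05 N); the robot touches nothing.
It fails at once if a container is tipped over (more than 0.6 rad) (angle between any of amber_bottle, wide_jar, square_bottle, flat_bottle's own z axis and vertical above 0.6 rad).
It fails at once if a container is dropped (it moves faster than 0.8 m/s with no finger on it: a free fall of over 3 cm) ((linear speed of amber_bottle above 0.8 m/s and contact force between the fingers and amber_bottle below 0.05 N) or (linear speed of wide_jar above 0.8 m/s and contact force between the fingers and wide_jar below 0.05 N) or (linear speed of square_bottle above 0.8 m/s and contact force between the fingers and square_bottle below 0.05 N) or (linear speed of flat_bottle above 0.8 m/s and contact force between the fingers and flat_bottle below 0.05 N)).
It fails at once if the flask, the dish or the slide box is moved by more than 3 cm (distance of any of flask, petri_dish, slide_box from where it was at the start of the episode above 0.03 m).
It also fails if it takes over 112 s, if anything falls off the work surface, if the arm or the gripper's body presses on something with over 40 N, if the wrist force passes 120 N, or if a joint passes its speed limit or range.

ROBOT

A 7-joint arm with a two-finger parallel gripper is mounted at the origin on the work surface. World frame = base frame: x ahead of the robot, y to its left, z up, the work surface at z = 0. Lengths are in m, angles in rad, forces in N, time in s.
With the tool pointing down it reaches from about 0.4 to 0.85 m from the base axis. Payload 6.9 kg.
Tool frame: the origin (TCP) lies midway between the tips of the shut fingers; the grasp point (between the pads) lies 19 mm behind it (hold_point_z is the distance from the TCP to the grasp point, in m); z points along the fingers, y is the line along which they close (so a half turn about z gives the same grasp; the last joint's range is limited). The gripper opens to 85 mm and grips with 20 to 120 N. Pads are 22 mm wide; open, the fingers measure 114 mm over their backs; the gripper's body (76 mm by 85 mm) begins 54 mm behind the grasp point. The pads swing forward as they close: fully open they stand 13 mm farther back than shut.
Start: joints at [1.319, 0.507, -0.238, 1.5, 0.126, 1.149, -0.155], TCP at [0.219, -0.585, 0.231] pointing down, gripper open.
Joint ranges: [-3.08, 3.08], [-0.24, 2.05], [-1.43, 1.35], [0, 2.5], [-1.52, 4.66], [0.17, 1.96], [-2.89, 2.89]. Speed limits (rad/s): [2.39, 2.39, 3.14, 3.14, 3.14, 3.14, 3.14].

INTERFACE

Orientations are given as a unit quaternion [x, y, z, w].
In Python, from rig import get_state, get_image, close_job, hold_point_z gives the robot as it stands.
- The arm moves only by the tool step_arm, never from a script. Its argument "moves" is one flat list of numbers, 6 for each row, row after row: the shift along the tool's x, y, z in mm, then the turn, a rotation vector about the tool's x, y, z in degrees. In form: [tx, ty, tz, wx, wy, wz, tx, ty, tz, wx, wy, wz, ...]. A call has 1 to 5 rows; each row shifts and turns the commanded pose from where the row before left it, along the tool's axes as they then stand; what a row does not reach is not made up. A row lasts 1/10 s, in which the tool goes at most 50 mm and 8.59 degrees, less where a joint would pass 70% of its speed; a pose out of reach is approached as far as the arm can. A call with a gripper value outside its range is refused whole. "gripper" is the finger opening in mm, from 0 to 85.4, set as the call begins (left out, the last holds). The fingers move at their own pace and stop on an object; "grip_force" is the grip in N (left out, the last holds). Time passes only in rows, so rows that do not move let the fingers close. It gives the time, the measured TCP pose, the force, the opening and the grip force at its end, in the units of the state.
- get_state(): the state, without advancing time (a new reading comes with each control period).
- get_image(name): name is "scene" or "top" or "wrist"; returns a dict with "frame" (420x560x3 uint8, blue, green, red), "z_map" (420x560 float32, m along the optical axis (not along the pixel's ray), 0 where there is no reading), "camera_matrix" (3x3 intrinsics, pixels), "R" (3x3) and "t" (3): a world point X has camera coordinates R X + t. Camera axes: x right, y down, z forward; pixel columns grow to the right and rows downward; lengths in m; the calibration is good to about 2 mm. A picture is of the moment at which its call begins.
- close_job(): hands the job in; it is judged then, once.
The state is a dict: "clock": time; "joint_pos": joint angles; "joint_vel": joint speeds; "joint_efforts": joint torques, N m; "tool_pos": TCP position; "orientation": TCP orientation; "ft_force": force on the tool from outside, world axes, zero at the start; "ft_torque": the same for the moment, N m; "opening": finger opening in m; "grasp_force": force on a finger pad.
Only numpy, scipy, OpenCV 4.12 (cv2) and the standard library are available. Lean on these libraries where they do the work, as an engineer would, in place of code of your own. Each camera call takes 0.05 s, during which the arm holds its last target. There are 200 camera calls.

## Working session

There is one attempt and no reset: what is moved stays moved. The work goes in short steps, Python scripts to look and compute and a tool call to move; the robot and the scene stay as the last step left them, time stands still between calls to the robot, and variables do not carry over. Pictures are saved under pics/ and viewed, at most 14 in all, crops included, and the job is handed in when it is done.

Besides the shell and the picture viewer there is one more tool, called after ">>>" as name(argument=value, ...) on one line, values as JSON. step_arm: Moves the arm, as the interface text tells. Its arguments: {"type":"object","properties":{"moves":{"type":"array","items":{"type":"number"}},"gripper":{"type":"number"},"grip_force":{"type":"number"}},"required":["moves"]}

```bash
ls; mkdir -p pics; python3 - <<'E'
from rig import *
import cv2,numpy as np
s=get_state();print({k:np.round(v,3) for k,v in s.items()},hold_point_z)
for n in("top","scene"):
    d=get_image(n);cv2.imwrite(f"pics/{n}0.png",d["frame"]);np.savez(f"{n}0.npz",**d);print(n,d["camera_matrix"],d["R"],d["t"])
E
```

```text
pics
{'clock': np.float64(0.0), 'joint_pos': array([ 1.318,  0.508, -0.238,  1.501,  0.126,  1.149, -0.155]), 'joint_vel': array([-0.   , -0.002, -0.   ,  0.001,  0.001, -0.002, -0.   ]), 'joint_efforts': array([ 0.0000e+00, -6.2060e+01, -2.1860e+00, -2.4965e+01,  1.3000e-02,
        1.2000e-02, -0.0000e+00]), 'tool_pos': array([ 0.219, -0.585,  0.23 ]), 'orientation': array([ 0.984,  0.178, -0.   , -0.001]), 'ft_force': array([1.009, 0.265, 0.564]), 'ft_torque': array([-0.007,  0.013, -0.03 ]), 'grasp_force': np.float64(0.0), 'opening': np.float64(0.086)} 0.0187
top [[474.83791748   0.         282.94062678]
 [  0.         474.83791748 214.06759201]
 [  0.           0.           1.        ]] [[-0.01621449 -0.99969865 -0.01843097]
 [-0.98265875  0.01933803 -0.18441209]
 [ 0.18471294  0.01512121 -0.98267618]] [0.00397765 0.58688354 1.04844127]
scene [[542.51034299   0.         282.15692524]
 [  0.         542.51034299 209.95782053]
 [  0.           0.           1.        ]] [[-0.14140659  0.98994063  0.00466051]
 [ 0.80136141  0.11723082 -0.58658063]
 [-0.58122635 -0.07921162 -0.80987743]] [ 0.10225913 -0.41615625  1.55110987]
```

View pics/top0.png

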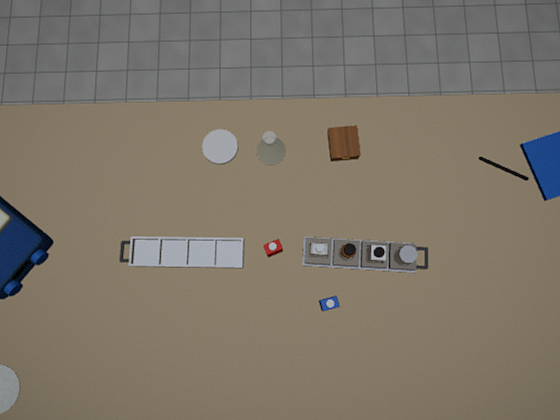

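View pics/scene0.png

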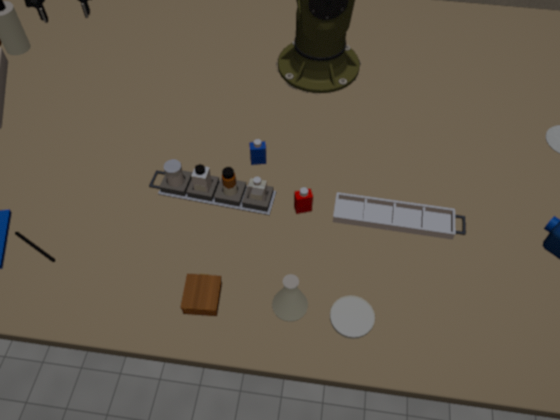

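Top view: the fitted rack is at (303–428, 237–272) with its handle at the right, (422,258). From the handle the containers are jar (407,255), square (378,253), amber (348,251) and flat, clear with a white cap (319,249). The white rack is at (130–243, 237–268) with its handle at the left, (125,251).

Candidates for the flat bottle: clear (319,249), red (273,247) and blue (330,303). I choose the clear one seated in the rack. I'll check it with one crop while measuring.

```bash
cat > h.py <<'E'
import numpy as np,cv2
from scipy.spatial.transform import Rotation as Ro
def cloud(d):
    K,R,t,z=d["camera_matrix"],d["R"],d["t"],d["z_map"]
    v,u=np.mgrid[:z.shape[0],:z.shape[1]]
    c=np.stack([(u-K[0,2])/K[0,0]*z,(v-K[1,2])/K[1,1]*z,z],-1)
    P=(c-t)@R; P[z==0]=np.nan
    return P
def ray(d,uv,h):
    K,R,t=d["camera_matrix"],d["R"],d["t"]
    o=-R.T@t; r=R.T@np.linalg.inv(K)@np.array([uv[0],uv[1],1.])
    return o+r*(h-o[2])/r[2]
E
python3 - <<'E'
from h import *
d=np.load("top0.npz");P=cloud(d);f=d["frame"]
print("bench z",np.nanmedian(P[320:400,150:300,2]))
cv2.imwrite("pics/c0.png",cv2.resize(f[225:320,255:435],None,fx=4,fy=4))
# white tray
hsv=cv2.cvtColor(f,cv2.COLOR_BGR2HSV)
m=((hsv[...,1]<40)&(hsv[...,2]>100)).astype(np.uint8);m[:,:100]=0;m[:230]=0;m[275:]=0;m[:,255:]=0
r=cv2.minAreaRect(np.argwhere(m)[:,::-1].astype(np.float32));b=cv2.boxPoints(r);print(r,m.sum())
W=np.array([ray(d,q,.022) for q in b]);print(W.round(4),W.mean(0).round(4), [np.linalg.norm(W[i]-W[i-1]).round(4) for i in range(4)])
n,l,st,c=cv2.connectedComponentsWithStats(((P[...,2]>.035)&(P[...,2]<.12)).astype(np.uint8))
for i in range(1,n):
    if st[i,4]>15:
        q=P[l==i];top=q[:,2].max();k=q[q[:,2]>top-.006]
        print(c[i].round(),st[i,4],top.round(3),((k.min(0)+k.max(0))/2).round(4),np.median(k,0).round(4),(np.ptp(k,0)).round(3))
m2=(abs(P[...,2]-.026)<.008)&(P[...,1]<-.04)&(P[...,1]>-.4)&(P[...,0]>.4)&(P[...,0]<.65)
r=cv2.minAreaRect(P[m2][:,:2].astype(np.float32));print("blocks",r)
m2=(abs(P[...,2]-.020)<.007)&(P[...,1]>.05)&(P[...,1]<.4)&(P[...,0]>.4)&(P[...,0]<.65)
print("tray",cv2.minAreaRect(P[m2][:,:2].astype(np.float32)))
E
```

```text
bench z 0.0003137219620287939
((181.5089874267578, 251.37158203125), (123.10172271728516, 30.725435256958008), 0.8184555172920227) 3417
[[0.4762 0.3811 0.022 ]
 [0.5495 0.3835 0.022 ]
 [0.5397 0.0891 0.022 ]
 [0.467  0.0902 0.022 ]] [0.5081 0.236  0.022 ] [np.float64(0.2911), np.float64(0.0733), np.float64(0.2946), np.float64(0.0727)]
[343. 138.] 71 0.04 [ 0.7767 -0.1577  0.0375] [ 0.773  -0.1553  0.0361] [0.058 0.041 0.005]
[269. 145.] 414 0.108 [0.7571 0.0228 0.1053] [0.7568 0.024  0.1041] [0.028 0.03  0.006]
[333. 138.] 22 0.039 [ 0.7737 -0.1298  0.0372] [ 0.7759 -0.1311  0.0365] [0.015 0.017 0.004]
[346. 153.] 34 0.039 [ 0.7396 -0.1619  0.037 ] [ 0.7391 -0.161   0.0361] [0.02  0.022 0.004]
[ 17. 248.] 2732 0.101 [0.5801 0.6221 0.0985] [0.5823 0.6256 0.097 ] [0.032 0.019 0.006]
[272. 247.] 201 0.074 [0.5099 0.0203 0.071 ] [0.5098 0.0192 0.0706] [0.016 0.016 0.006]
[318. 249.] 217 0.083 [ 0.5024 -0.0852  0.0803] [ 0.5031 -0.0862  0.0804] [0.016 0.016 0.006]
[347. 251.] 193 0.096 [ 0.4974 -0.1524  0.0929] [ 0.4965 -0.1519  0.0924] [0.024 0.025 0.006]
[376. 253.] 287 0.09 [ 0.4914 -0.2173  0.0869] [ 0.4894 -0.2176  0.0852] [0.022 0.021 0.006]
[406. 255.] 304 0.081 [ 0.4868 -0.2833  0.0777] [ 0.4867 -0.284   0.0758] [0.036 0.038 0.006]
[329. 303.] 204 0.074 [ 0.3811 -0.1064  0.0708] [ 0.3801 -0.1071  0.0702] [0.015 0.016 0.006]
blocks ((0.4937848448753357, -0.19799017906188965), (0.28470492362976074, 0.06070404872298241), 85.402587890625)
tray ((0.5069570541381836, 0.23886486887931824), (0.29402977228164673, 0.07061456143856049), 88.11896514892578)
```

View pics/c0.png

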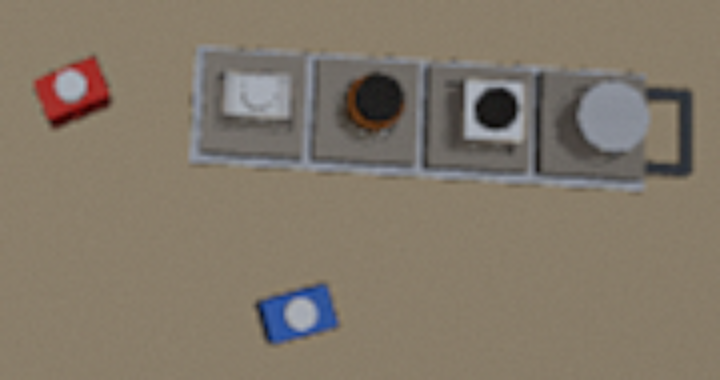

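The clear bottle seated in the rack at crop (257,95) is the target. The red one at (72,85) and the blue one at (300,313) stay. Row yaw is about 85.5° and the tray row is about 88.1°. First I turn the tool so the fingers close across the row.

>>> step_arm(moves=[0, 0, 0, 0, 0, -8, 0, 0, 0, 0, 0, -8, 0, 0, 0, 0, 0, -8, 0, 0, 0, 0, 0, -8], gripper=85, grip_force=30)

```text
clock: 0.5
tool_pos: [0.2187, -0.5852, 0.2308]
orientation: [0.896, 0.445, 0.0, -0.001]
ft_force: [0.6, 0.9, 0.7]
opening: 0.0848
grasp_force: 0.0
```

>>> step_arm(moves=[0, 0, 0, 0, 0, -8, 0, 0, 0, 0, 0, -8, 0, 0, 0, 0, 0, -8, 0, 0, 0, 0, 0, -8, 0, 0, 0, 0, 0, -1])

```text
clock: 1.0
tool_pos: [0.2185, -0.5852, 0.2307]
orientation: [0.734, 0.68, 0.0, -0.0]
ft_force: [-0.5, 0.4, 0.5]
opening: 0.0847
grasp_force: 0.0
```

>>> step_arm(moves=[36, 27, 3, 0, 0, 0, 36, 27, 3, 0, 0, 0, 36, 27, 3, 0, 0, 0, 36, 27, 3, 0, 0, 0])

```text
clock: 1.4
tool_pos: [0.3386, -0.4489, 0.2191]
orientation: [0.736, 0.677, 0.0, -0.0]
ft_force: [0.4, 0.0, 0.2]
opening: 0.0846
grasp_force: 0.0
```

>>> step_arm(moves=[36, 27, 5, 0, 0, 0, 36, 27, 5, 0, 0, 0, 36, 27, 5, 0, 0, 0, 36, 27, 5, 0, 0, 0, 33, 27, 5, 0, 0, 0])

```text
clock: 1.9
tool_pos: [0.4872, -0.2827, 0.1941]
orientation: [0.736, 0.678, -0.0, -0.0]
ft_force: [1.9, 0.4, -0.1]
opening: 0.0847
grasp_force: 0.0
```

```bash
cat >> h.py <<'E'
T=dict(jar=(.4868,-.2833),square=(.4914,-.2173),amber=(.4974,-.1524),flat=(.5024,-.0852))
c0=np.array([.507,.2255]);a0=np.radians(88.1)
Q=dict(zip(["jar","square","amber","flat"],[c0+s*np.array([np.cos(a0),np.sin(a0)]) for s in(-.099,-.033,.033,.099)]))
def go(s,xy,z=None):
    p=s["tool_pos"];R=Ro.from_quat(s["orientation"]).as_matrix()
    return (1000*R.T@(np.array([*xy,p[2] if z is None else z])-p)).round(1), np.degrees(np.arctan2(R[1,0],R[0,0])).round(2)
def tops(P,h=.05,reg=(.4,.62,-.36,-.04)):
    m=(P[...,2]>h)&(P[...,2]<.12)&(P[...,0]>reg[0])&(P[...,0]<reg[1])&(P[...,1]>reg[2])&(P[...,1]<reg[3])
    n,l,st,c=cv2.connectedComponentsWithStats(m.astype(np.uint8))
    for i in range(1,n):
        if st[i,4]>60:
            q=P[l==i];top=np.percentile(q[:,2],98);k=q[abs(q[:,2]-top)<.003]
            print(c[i].round(),st[i,4],"top",top.round(4),"mid",((np.percentile(k,1,0)+np.percentile(k,99,0))/2).round(4),np.ptp(k,0).round(3))
E
python3 - <<'E'
from rig import *
from h import *
d=get_image("wrist");cv2.imwrite("pics/w1.png",d["frame"])
tops(cloud(d));s=get_state();print(s["tool_pos"],go(s,T["jar"]))
E
```

```text
[284.  22.] 1866 top 0.0933 mid [ 0.4983 -0.1581  0.092 ] [0.027 0.022 0.004]
[282. 117.] 2025 top 0.0851 mid [ 0.4921 -0.2219  0.0841] [0.023 0.023 0.004]
[283. 199.] 1959 top 0.0754 mid [ 0.4872 -0.2875  0.0741] [0.039 0.039 0.004]
[ 0.49275514 -0.27493312  0.19396607] (array([-8.8, -5.3, -0.1]), np.float64(85.82))
```

View pics/w1.png

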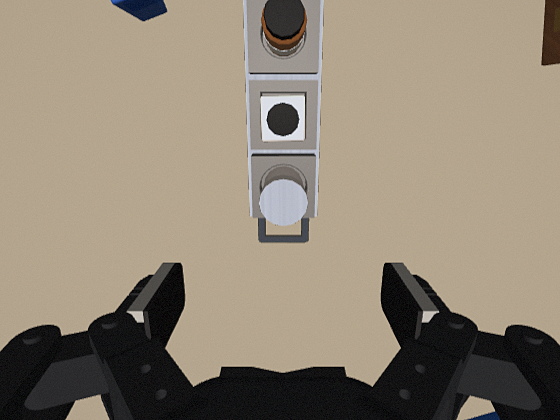

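Wrist view: jar (283,200), square (283,119) and amber (284,25) are in line with the rack, with the handle at (283,230). The arm was still settling, so I measure again at rest.

```bash
python3 - <<'E'
from rig import *
from h import *
d=get_image("wrist")
tops(cloud(d));s=get_state();print(s["tool_pos"],go(s,(.4872,-.2855)))
E
```

```text
[278.  34.] 1944 top 0.0934 mid [ 0.4984 -0.1559  0.0921] [0.026 0.026 0.004]
[276. 129.] 1981 top 0.0851 mid [ 0.4922 -0.2219  0.0841] [0.023 0.023 0.004]
[276. 209.] 1933 top 0.0753 mid [ 0.4872 -0.2874  0.074 ] [0.039 0.039 0.004]
[ 0.49062709 -0.2775867   0.19412881] (array([-8.1, -2.8, -0. ]), np.float64(85.86))
```

>>> step_arm(moves=[-8, -3, 0, 0, 0, 0, 0, 0, 20, 0, 0, 0, 0, 0, 40, 0, 0, 0, 0, 0, 40, 0, 0, 0, 0, 0, 10, 0, 0, 0])

```text
clock: 2.5
tool_pos: [0.4787, -0.2938, 0.0807]
orientation: [0.736, 0.677, -0.002, -0.003]
ft_force: [-0.3, 0.8, 0.2]
opening: 0.0855
grasp_force: 0.0
```

>>> step_arm(moves=[0, 0, 0, 0, 0, 0, 0, 0, 0, 0, 0, 0, 0, 0, 0, 0, 0, 0])

```text
clock: 2.8
tool_pos: [0.4836, -0.2931, 0.0862]
orientation: [0.735, 0.678, 0.0, 0.002]
ft_force: [0.4, -0.4, 0.4]
opening: 0.0851
grasp_force: 0.0
```

```bash
python3 - <<'E'
from rig import *
from h import *
s=get_state();print(s["tool_pos"],go(s,(.487,-.286),.044))
E
```

```text
[ 0.48364098 -0.29313612  0.08620495] (array([ 7.4,  2.7, 42.2]), np.float64(85.44))
```

>>> step_arm(moves=[7, 3, 10, 0, 0, 0, 0, 0, 16, 0, 0, 0, 0, 0, 16, 0, 0, 0, 0, 0, 0, 0, 0, 0, 0, 0, 0, 0, 0, 0])

```text
clock: 3.3
tool_pos: [0.4866, -0.285, 0.0426]
orientation: [0.734, 0.679, 0.0, -0.0]
ft_force: [-0.8, -0.4, -0.9]
opening: 0.085
grasp_force: 0.0
```

>>> step_arm(moves=[0, 0, 0, 0, 0, 0, 0, 0, 0, 0, 0, 0, 0, 0, 0, 0, 0, 0, 0, 0, 0, 0, 0, 0], gripper=20, grip_force=30)

```text
clock: 3.7
tool_pos: [0.4866, -0.2857, 0.0429]
orientation: [0.734, 0.679, 0.0, 0.001]
ft_force: [-0.4, 0.1, 4.4]
opening: 0.0388
grasp_force: 29.7
```

>>> step_arm(moves=[0, 0, 0, 0, 0, 0, 0, 0, 0, 0, 0, 0, 0, 0, 0, 0, 0, 0])

```text
clock: 4.0
tool_pos: [0.4866, -0.2857, 0.0429]
orientation: [0.734, 0.679, 0.0, 0.001]
ft_force: [0.3, 0.3, 5.8]
opening: 0.0391
grasp_force: 29.7
```

>>> step_arm(moves=[0, 0, -8, 0, 0, 0, 0, 0, -20, 0, 0, 0, 0, 0, -30, 0, 0, 0, 0, 0, -32, 0, 0, 0, 0, 0, -20, 0, 0, 0])

```text
clock: 4.5
tool_pos: [0.4867, -0.2855, 0.1547]
orientation: [0.734, 0.679, 0.0, 0.001]
ft_force: [0.7, 0.7, -1.1]
opening: 0.0391
grasp_force: 30.4
```

>>> step_arm(moves=[12, 0, 0, 0, 0, 0, 25, -1, 0, 0, 0, 0, 35, -2, 0, 0, 0, 0, 40, -2, 0, 0, 0, 0, 40, -2, 0, 0, 0, 0])

```text
clock: 5.0
tool_pos: [0.4902, -0.1314, 0.1515]
orientation: [0.734, 0.679, -0.0, -0.001]
ft_force: [0.4, -0.3, -0.9]
opening: 0.039
grasp_force: 30.4
```

>>> step_arm(moves=[40, -2, 0, 0, 0, 0, 40, -2, 0, 0, 0, 0, 40, -2, 0, 0, 0, 0, 40, -2, 0, 0, 0, 0, 35, 0, 0, 0, 0, 0])

```text
clock: 5.5
tool_pos: [0.4971, 0.0643, 0.1516]
orientation: [0.734, 0.679, -0.0, -0.001]
ft_force: [0.3, -0.5, -0.7]
opening: 0.0392
grasp_force: 30.4
```

>>> step_arm(moves=[30, 0, 0, 0, 0, 0, 20, 0, 0, 0, 0, 0, 12, 0, 0, 0, 0, 0, 4, 0, 0, 0, 0, 0, 0, 0, 0, 0, 0, 0])

```text
clock: 6.0
tool_pos: [0.5033, 0.1272, 0.1519]
orientation: [0.734, 0.679, -0.001, -0.0]
ft_force: [0.6, -1.4, -0.7]
opening: 0.0389
grasp_force: 30.4
```

>>> step_arm(moves=[0, 0, 0, 0, 0, 0, 0, 0, 0, 0, 0, 0, 0, 0, 0, 0, 0, 0])

```text
clock: 6.3
tool_pos: [0.5038, 0.1264, 0.1523]
orientation: [0.735, 0.678, -0.0, 0.0]
ft_force: [-0.4, 0.5, -0.3]
opening: 0.0389
grasp_force: 30.4
```

```bash
python3 - <<'E'
from rig import *
from h import *
d=get_image("wrist");s=get_state();print(s["tool_pos"],s["opening"],go(s,Q["jar"]))
cv2.imwrite("pics/w2.png",d["frame"]);P=cloud(d);np.savez("w2.npz",**d)
m2=(abs(P[...,2]-.022)<.006)&(P[...,1]>.05)&(P[...,1]<.4)&(P[...,0]>.4)&(P[...,0]<.6)
print(cv2.minAreaRect(P[m2][:,:2].astype(np.float32)))
d=get_image("top");P=cloud(d);tops(P,.1,(.4,.6,.05,.2));cv2.imwrite("pics/t2.png",d["frame"])
E
```

```text
[0.50376763 0.1266031  0.15229496] 0.03946061016270528 (array([-0.1, -0. ,  0. ]), np.float64(85.43))
((0.5056737661361694, 0.17959095537662506), (0.18361787497997284, 0.07029876112937927), 88.20967102050781)
```

View pics/w2.png

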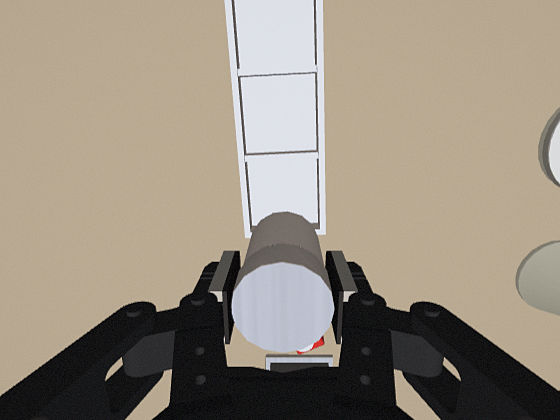

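Jar is held upright, (285,290), over the nearest pocket, (285,190–230). Lowering.

>>> step_arm(moves=[-1, 0, 12, 0, 0, 0, 0, 0, 30, 0, 0, 0, 0, 0, 35, 0, 0, 0, 0, 0, 20, 0, 0, 0, 0, 0, 10, 0, 0, 0])

```text
clock: 6.9
tool_pos: [0.5022, 0.1259, 0.0428]
orientation: [0.734, 0.679, -0.002, -0.001]
ft_force: [-0.5, -0.9, -0.8]
opening: 0.0393
grasp_force: 30.4
```

>>> step_arm(moves=[0, 0, 4, 0, 0, 0, 0, 0, 2, 0, 0, 0, 0, 0, 1, 0, 0, 0, 0, 0, 0, 0, 0, 0, 0, 0, 0, 0, 0, 0])

```text
clock: 7.4
tool_pos: [0.504, 0.1265, 0.039]
orientation: [0.734, 0.679, 0.001, 0.0]
ft_force: [0.8, -0.8, -1.0]
opening: 0.0395
grasp_force: 30.4
```

>>> step_arm(moves=[0, 0, 0, 0, 0, 0, 0, 0, 0, 0, 0, 0])

```text
clock: 7.6
tool_pos: [0.5038, 0.1264, 0.0386]
orientation: [0.734, 0.679, 0.0, 0.0]
ft_force: [0.5, -0.3, -0.4]
opening: 0.0394
grasp_force: 30.4
```

>>> step_arm(moves=[0, 0, 1, 0, 0, 0, 0, 0, 0, 0, 0, 0])

```text
clock: 7.8
tool_pos: [0.5039, 0.1266, 0.0379]
orientation: [0.734, 0.679, 0.0, 0.0]
ft_force: [-1.0, -0.0, 5.8]
opening: 0.0392
grasp_force: 30.9
```

>>> step_arm(moves=[0, 0, 0, 0, 0, 0, 0, 0, 0, 0, 0, 0, 0, 0, 0, 0, 0, 0, 0, 0, 0, 0, 0, 0], gripper=80)

```text
clock: 8.2
tool_pos: [0.5036, 0.1264, 0.0372]
orientation: [0.734, 0.679, -0.0, -0.0]
ft_force: [-0.1, -0.2, 0.2]
opening: 0.0801
grasp_force: 0.0
```

>>> step_arm(moves=[0, 0, -8, 0, 0, 0, 0, 0, -20, 0, 0, 0, 0, 0, -30, 0, 0, 0, 0, 0, -32, 0, 0, 0, 0, 0, -20, 0, 0, 0])

```text
clock: 8.7
tool_pos: [0.5041, 0.1269, 0.1499]
orientation: [0.734, 0.679, 0.001, 0.0]
ft_force: [1.1, -0.0, -0.4]
opening: 0.08
grasp_force: 0.0
```

>>> step_arm(moves=[-14, 1, 0, 0, 0, 0, -28, 2, 0, 0, 0, 0, -36, 2, 0, 0, 0, 0, -40, 2, 0, 0, 0, 0, -40, 2, 0, 0, 0, 0])

```text
clock: 9.2
tool_pos: [0.4993, -0.0339, 0.1468]
orientation: [0.734, 0.679, -0.0, -0.0]
ft_force: [0.9, -0.1, 0.1]
opening: 0.08
grasp_force: 0.0
```

>>> step_arm(moves=[-40, 2, 0, 0, 0, 0, -40, 2, 0, 0, 0, 0, -40, 2, 0, 0, 0, 0, -36, 0, 0, 0, 0, 0, -22, 0, 0, 0, 0, 0])

```text
clock: 9.7
tool_pos: [0.4904, -0.2138, 0.1465]
orientation: [0.736, 0.677, -0.001, -0.0]
ft_force: [0.3, -0.0, -0.6]
opening: 0.0799
grasp_force: 0.0
```

>>> step_arm(moves=[-9, 0, 0, 0, 0, 0, -1, 0, 0, 0, 0, 0, 0, 0, 0, 0, 0, 0, 0, 0, 0, 0, 0, 0, 0, 0, 0, 0, 0, 0])

```text
clock: 10.2
tool_pos: [0.4917, -0.2182, 0.1474]
orientation: [0.734, 0.68, 0.0, -0.0]
ft_force: [-0.2, -0.7, 0.0]
opening: 0.0801
grasp_force: 0.0
```

```bash
python3 - <<'E'
from rig import *
from h import *
s=get_state();print(s["tool_pos"],go(s,(.492,-.2195)))
d=get_image("wrist");tops(cloud(d))
d=get_image("top");P=cloud(d);tops(P,.04,(.4,.6,.05,.4));cv2.imwrite("pics/t3.png",cv2.resize(d["frame"][200:300,100:450],None,fx=2,fy=2))
E
```

```text
[ 0.491733   -0.21822666  0.14742804] (array([-1.2,  0.4, -0. ]), np.float64(85.63))
[286.  21.] 1778 top 0.0808 mid [ 0.5037 -0.0952  0.0798] [0.017 0.007 0.004]
[286. 118.] 2109 top 0.0934 mid [ 0.4983 -0.1556  0.0921] [0.026 0.026 0.004]
[284. 214.] 2637 top 0.0849 mid [ 0.4921 -0.2216  0.084 ] [0.023 0.024 0.003]
[225. 250.] 262 top 0.0733 mid [0.5038 0.1278 0.0723] [0.036 0.036 0.004]
```

View pics/t3.png

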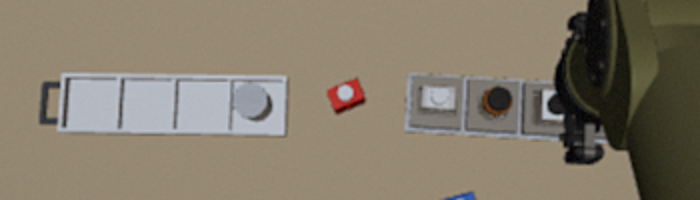

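Jar stands in its pocket, (252,100) in the crop. Next is the square bottle.

>>> step_arm(moves=[-1, 0, 12, 0, 0, 0, 0, 0, 30, 0, 0, 0, 0, 0, 35, 0, 0, 0, 0, 0, 22, 0, 0, 0, 0, 0, 12, 0, 0, 0])

```text
clock: 10.8
tool_pos: [0.49, -0.22, 0.0337]
orientation: [0.734, 0.679, -0.001, -0.002]
ft_force: [-1.1, 0.2, 0.3]
opening: 0.0799
grasp_force: 0.0
```

>>> step_arm(moves=[0, 0, 1, 0, 0, 0, 0, 0, 0, 0, 0, 0, 0, 0, 0, 0, 0, 0])

```text
clock: 11.1
tool_pos: [0.4921, -0.2208, 0.0363]
orientation: [0.734, 0.679, 0.0, 0.001]
ft_force: [-0.3, 0.3, 1.1]
opening: 0.08
grasp_force: 0.0
```

>>> step_arm(moves=[0, 0, 0, 0, 0, 0, 0, 0, 0, 0, 0, 0, 0, 0, 0, 0, 0, 0, 0, 0, 0, 0, 0, 0, 0, 0, 0, 0, 0, 0], gripper=15)

```text
clock: 11.6
tool_pos: [0.4915, -0.2208, 0.0358]
orientation: [0.734, 0.679, 0.0, 0.0]
ft_force: [-0.5, 0.7, 6.0]
opening: 0.0341
grasp_force: 32.3
```

>>> step_arm(moves=[0, 0, 0, 0, 0, 0, 0, 0, 0, 0, 0, 0])

```text
clock: 11.8
tool_pos: [0.4915, -0.2209, 0.0358]
orientation: [0.734, 0.679, 0.0, 0.0]
ft_force: [0.1, -0.1, 5.9]
opening: 0.0332
grasp_force: 32.3
```

>>> step_arm(moves=[0, 0, -8, 0, 0, 0, 0, 0, -20, 0, 0, 0, 0, 0, -30, 0, 0, 0, 0, 0, -32, 0, 0, 0, 0, 0, -20, 0, 0, 0])

```text
clock: 12.3
tool_pos: [0.4919, -0.2205, 0.1477]
orientation: [0.734, 0.679, 0.001, 0.001]
ft_force: [0.3, 0.2, -0.6]
opening: 0.0337
grasp_force: 31.6
```

>>> step_arm(moves=[12, 0, 0, 0, 0, 0, 25, -2, 0, 0, 0, 0, 35, -2, 0, 0, 0, 0, 40, -2, 0, 0, 0, 0, 40, -2, 0, 0, 0, 0])

```text
clock: 12.8
tool_pos: [0.4944, -0.0666, 0.1446]
orientation: [0.734, 0.679, -0.0, -0.001]
ft_force: [0.4, 0.3, 0.3]
opening: 0.0336
grasp_force: 31.6
```

>>> step_arm(moves=[40, -2, 0, 0, 0, 0, 40, -2, 0, 0, 0, 0, 40, -2, 0, 0, 0, 0, 40, -2, 0, 0, 0, 0, 35, -2, 0, 0, 0, 0])

```text
clock: 13.3
tool_pos: [0.4994, 0.1294, 0.1446]
orientation: [0.734, 0.679, -0.0, -0.001]
ft_force: [0.9, 1.3, -0.9]
opening: 0.0335
grasp_force: 31.6
```

>>> step_arm(moves=[30, 0, 0, 0, 0, 0, 20, 0, 0, 0, 0, 0, 11, 0, 0, 0, 0, 0, 4, 0, 0, 0, 0, 0, 0, 0, 0, 0, 0, 0])

```text
clock: 13.8
tool_pos: [0.5054, 0.1911, 0.1449]
orientation: [0.734, 0.679, -0.001, -0.0]
ft_force: [0.3, -0.5, -0.9]
opening: 0.0336
grasp_force: 31.6
```

>>> step_arm(moves=[0, 0, 0, 0, 0, 0, 0, 0, 0, 0, 0, 0, 0, 0, 0, 0, 0, 0])

```text
clock: 14.1
tool_pos: [0.5059, 0.1904, 0.1453]
orientation: [0.735, 0.678, -0.0, 0.0]
ft_force: [0.4, 0.3, -1.3]
opening: 0.0336
grasp_force: 31.6
```

```bash
python3 - <<'E'
from rig import *
from h import *
s=get_state();print(s["tool_pos"],s["opening"],go(s,(.5059,.191)))
d=get_image("wrist");cv2.imwrite("pics/w4.png",d["frame"])
E
```

```text
[0.50585812 0.19044693 0.14531308] 0.03363526632879458 (array([ 0.6, -0. , -0. ]), np.float64(85.41))
```

View pics/w4.png

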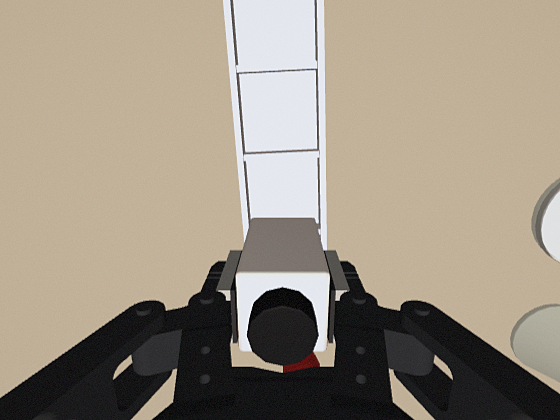

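Square bottle is upright in the grip, (283,310), one pocket further on. Lowering.

>>> step_arm(moves=[0, 0, 12, 0, 0, 0, 0, 0, 30, 0, 0, 0, 0, 0, 35, 0, 0, 0, 0, 0, 20, 0, 0, 0, 0, 0, 10, 0, 0, 0])

```text
clock: 14.65
tool_pos: [0.5044, 0.1908, 0.0357]
orientation: [0.734, 0.679, -0.002, -0.001]
ft_force: [0.3, 0.4, -1.7]
opening: 0.0337
grasp_force: 31.6
```

>>> step_arm(moves=[0, 0, 4, 0, 0, 0, 0, 0, 2, 0, 0, 0, 0, 0, 1, 0, 0, 0, 0, 0, 0, 0, 0, 0, 0, 0, 0, 0, 0, 0])

```text
clock: 15.15
tool_pos: [0.5061, 0.1916, 0.032]
orientation: [0.734, 0.679, 0.001, 0.0]
ft_force: [-0.0, 0.7, -0.9]
opening: 0.0334
grasp_force: 31.6
```

>>> step_arm(moves=[0, 0, 1, 0, 0, 0, 0, 0, 0, 0, 0, 0, 0, 0, 0, 0, 0, 0])

```text
clock: 15.45
tool_pos: [0.5061, 0.1916, 0.0308]
orientation: [0.734, 0.679, 0.0, 0.0]
ft_force: [-0.4, -0.0, 5.3]
opening: 0.0334
grasp_force: 32.2
```

>>> step_arm(moves=[0, 0, 0, 0, 0, 0, 0, 0, 0, 0, 0, 0, 0, 0, 0, 0, 0, 0, 0, 0, 0, 0, 0, 0], gripper=80)

```text
clock: 15.85
tool_pos: [0.5056, 0.1915, 0.0301]
orientation: [0.734, 0.679, -0.0, -0.0]
ft_force: [-0.1, -0.1, -0.2]
opening: 0.0798
grasp_force: 0.0
```

>>> step_arm(moves=[0, 0, -8, 0, 0, 0, 0, 0, -20, 0, 0, 0, 0, 0, -30, 0, 0, 0, 0, 0, -36, 0, 0, 0, 0, 0, -22, 0, 0, 0])

```text
clock: 16.35
tool_pos: [0.5061, 0.1921, 0.1492]
orientation: [0.734, 0.679, 0.001, 0.0]
ft_force: [0.6, 0.5, 0.1]
opening: 0.08
grasp_force: 0.0
```

>>> step_arm(moves=[-14, 1, 0, 0, 0, 0, -28, 2, 0, 0, 0, 0, -36, 2, 0, 0, 0, 0, -40, 2, 0, 0, 0, 0, -40, 2, 0, 0, 0, 0])

```text
clock: 16.85
tool_pos: [0.5015, 0.0312, 0.1459]
orientation: [0.734, 0.679, -0.0, -0.0]
ft_force: [0.8, -0.6, 0.1]
opening: 0.0802
grasp_force: 0.0
```

>>> step_arm(moves=[-40, 2, 0, 0, 0, 0, -40, 2, 0, 0, 0, 0, -40, 2, 0, 0, 0, 0, -36, 2, 0, 0, 0, 0, -22, 2, 0, 0, 0, 0])

```text
clock: 17.35
tool_pos: [0.4967, -0.149, 0.1456]
orientation: [0.736, 0.677, -0.001, -0.0]
ft_force: [0.1, -0.1, 0.4]
opening: 0.0802
grasp_force: 0.0
```

>>> step_arm(moves=[-9, 0, 0, 0, 0, 0, 0, 0, 0, 0, 0, 0, 0, 0, 0, 0, 0, 0, 0, 0, 0, 0, 0, 0, 0, 0, 0, 0, 0, 0])

```text
clock: 17.85
tool_pos: [0.4978, -0.1525, 0.1464]
orientation: [0.734, 0.68, 0.0, -0.0]
ft_force: [-0.5, -0.7, 0.4]
opening: 0.0803
grasp_force: 0.0
```

```bash
python3 - <<'E'
from rig import *
from h import *
s=get_state();print(s["tool_pos"],go(s,(.498,-.154)))
d=get_image("wrist");tops(cloud(d))
d=get_image("top");P=cloud(d);tops(P,.04,(.4,.6,.05,.4));cv2.imwrite("pics/t5.png",cv2.resize(d["frame"][200:300,100:450],None,fx=2,fy=2))
E
```

```text
[ 0.49778977 -0.15249611  0.1464249 ] (array([-1.5,  0.3, -0. ]), np.float64(85.63))
[285. 117.] 2441 top 0.081 mid [ 0.5038 -0.0898  0.0799] [0.017 0.018 0.004]
[284. 218.] 2244 top 0.0932 mid [ 0.4984 -0.1554  0.092 ] [0.026 0.027 0.004]
[196. 251.] 261 top 0.0823 mid [0.5051 0.1939 0.0813] [0.02  0.018 0.004]
[225. 250.] 262 top 0.0729 mid [0.5046 0.1276 0.0718] [0.037 0.037 0.004]
```

View pics/t5.png

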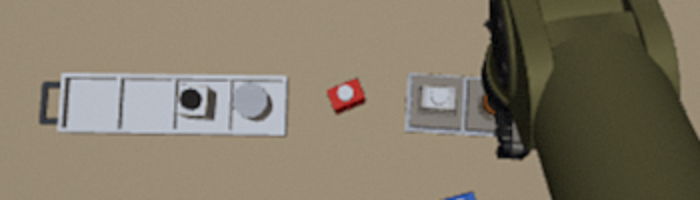

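Square bottle stands upright in its pocket, (192,100). Next is the amber bottle.

>>> step_arm(moves=[-2, 0, 12, 0, 0, 0, 0, 0, 30, 0, 0, 0, 0, 0, 35, 0, 0, 0, 0, 0, 20, 0, 0, 0, 0, 0, 10, 0, 0, 0])

```text
clock: 18.45
tool_pos: [0.496, -0.1556, 0.0368]
orientation: [0.734, 0.679, -0.001, -0.002]
ft_force: [0.8, -0.2, 0.3]
opening: 0.0799
grasp_force: 0.0
```

>>> step_arm(moves=[0, 0, 0, 0, 0, 0, 0, 0, 0, 0, 0, 0, 0, 0, 0, 0, 0, 0])

```text
clock: 18.75
tool_pos: [0.4982, -0.1561, 0.0403]
orientation: [0.734, 0.679, 0.001, 0.001]
ft_force: [0.1, -0.4, 0.1]
opening: 0.08
grasp_force: 0.0
```

>>> step_arm(moves=[0, 0, 0, 0, 0, 0, 0, 0, 0, 0, 0, 0, 0, 0, 0, 0, 0, 0, 0, 0, 0, 0, 0, 0, 0, 0, 0, 0, 0, 0], gripper=15)

```text
clock: 19.25
tool_pos: [0.4976, -0.1561, 0.0397]
orientation: [0.734, 0.679, 0.0, 0.0]
ft_force: [-1.1, -0.5, 5.3]
opening: 0.0313
grasp_force: 29.4
```

>>> step_arm(moves=[0, 0, 0, 0, 0, 0, 0, 0, 0, 0, 0, 0])

```text
clock: 19.45
tool_pos: [0.4976, -0.1561, 0.0397]
orientation: [0.734, 0.679, 0.0, 0.0]
ft_force: [-0.9, -0.4, 6.2]
opening: 0.0312
grasp_force: 29.4
```

>>> step_arm(moves=[0, 0, -8, 0, 0, 0, 0, 0, -20, 0, 0, 0, 0, 0, -30, 0, 0, 0, 0, 0, -32, 0, 0, 0, 0, 0, -20, 0, 0, 0])

```text
clock: 19.95
tool_pos: [0.4979, -0.1557, 0.1516]
orientation: [0.734, 0.679, 0.001, 0.001]
ft_force: [0.2, -1.1, -0.5]
opening: 0.0312
grasp_force: 29.9
```

>>> step_arm(moves=[12, 0, 0, 0, 0, 0, 25, -2, 0, 0, 0, 0, 35, -2, 0, 0, 0, 0, 40, -2, 0, 0, 0, 0, 40, -2, 0, 0, 0, 0])

```text
clock: 20.45
tool_pos: [0.5005, -0.002, 0.1485]
orientation: [0.734, 0.679, -0.0, -0.001]
ft_force: [0.0, -0.2, -0.6]
opening: 0.0313
grasp_force: 29.9
```

>>> step_arm(moves=[40, -2, 0, 0, 0, 0, 40, -3, 0, 0, 0, 0, 40, -3, 0, 0, 0, 0, 40, -3, 0, 0, 0, 0, 35, -3, 0, 0, 0, 0])

```text
clock: 20.95
tool_pos: [0.5014, 0.1944, 0.1485]
orientation: [0.734, 0.679, -0.0, -0.001]
ft_force: [0.6, 0.9, -1.1]
opening: 0.0313
grasp_force: 29.9
```

>>> step_arm(moves=[30, 0, 0, 0, 0, 0, 20, 0, 0, 0, 0, 0, 11, 0, 0, 0, 0, 0, 5, 0, 0, 0, 0, 0, 0, 0, 0, 0, 0, 0])

```text
clock: 21.45
tool_pos: [0.5075, 0.2574, 0.1488]
orientation: [0.734, 0.679, -0.0, -0.0]
ft_force: [-0.4, -1.6, -0.1]
opening: 0.031
grasp_force: 29.9
```

>>> step_arm(moves=[0, 0, 0, 0, 0, 0, 0, 0, 0, 0, 0, 0, 0, 0, 0, 0, 0, 0])

```text
clock: 21.75
tool_pos: [0.5081, 0.2565, 0.1493]
orientation: [0.735, 0.678, -0.0, 0.0]
ft_force: [0.5, -0.5, -1.4]
opening: 0.031
grasp_force: 29.9
```

```bash
python3 - <<'E'
from rig import *
from h import *
s=get_state();print(s["tool_pos"],s["opening"],go(s,(.508,.257),.0352))
d=get_image("wrist");cv2.imwrite("pics/w6.png",d["frame"])
E
```

```text
[0.50813511 0.25646729 0.14934351] 0.031029307827279275 (array([  0.6,  -0.2, 114.1]), np.float64(85.42))
```

View pics/w6.png

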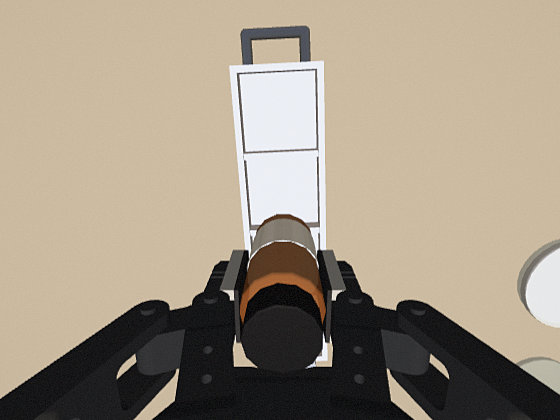

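Amber is upright in the grip, (284,290), with one pocket left ahead at (282,110) before the handle at (275,45). Lowering.

>>> step_arm(moves=[0, 0, 12, 0, 0, 0, 0, 0, 30, 0, 0, 0, 0, 0, 35, 0, 0, 0, 0, 0, 20, 0, 0, 0, 0, 0, 10, 0, 0, 0])

```text
clock: 22.3
tool_pos: [0.5066, 0.2566, 0.0396]
orientation: [0.734, 0.679, -0.002, -0.001]
ft_force: [-1.0, 0.4, -0.8]
opening: 0.0309
grasp_force: 29.9
```

>>> step_arm(moves=[0, 0, 4, 0, 0, 0, 0, 0, 2, 0, 0, 0, 0, 0, 1, 0, 0, 0, 0, 0, 0, 0, 0, 0, 0, 0, 0, 0, 0, 0])

```text
clock: 22.8
tool_pos: [0.5083, 0.2577, 0.036]
orientation: [0.734, 0.679, 0.001, 0.0]
ft_force: [0.1, 0.5, -1.2]
opening: 0.0312
grasp_force: 29.9
```

>>> step_arm(moves=[0, 0, 1, 0, 0, 0, 0, 0, 0, 0, 0, 0, 0, 0, 0, 0, 0, 0])

```text
clock: 23.1
tool_pos: [0.5083, 0.2577, 0.0347]
orientation: [0.734, 0.679, 0.0, 0.0]
ft_force: [1.4, -0.7, 3.8]
opening: 0.0313
grasp_force: 30.1
```

>>> step_arm(moves=[0, 0, 0, 0, 0, 0, 0, 0, 0, 0, 0, 0, 0, 0, 0, 0, 0, 0, 0, 0, 0, 0, 0, 0], gripper=80)

```text
clock: 23.5
tool_pos: [0.5078, 0.2574, 0.0342]
orientation: [0.734, 0.679, -0.0, -0.0]
ft_force: [-0.3, 0.2, 0.3]
opening: 0.0798
grasp_force: 0.0
```

>>> step_arm(moves=[0, 0, -8, 0, 0, 0, 0, 0, -20, 0, 0, 0, 0, 0, -30, 0, 0, 0, 0, 0, -34, 0, 0, 0, 0, 0, -20, 0, 0, 0])

```text
clock: 24.0
tool_pos: [0.5083, 0.2582, 0.1493]
orientation: [0.734, 0.679, 0.001, 0.0]
ft_force: [0.9, 0.2, -0.2]
opening: 0.0802
grasp_force: 0.0
```

>>> step_arm(moves=[-14, 1, 0, 0, 0, 0, -28, 2, 0, 0, 0, 0, -36, 2, 0, 0, 0, 0, -40, 2, 0, 0, 0, 0, -40, 2, 0, 0, 0, 0])

```text
clock: 24.5
tool_pos: [0.5036, 0.0971, 0.1458]
orientation: [0.734, 0.679, -0.001, -0.0]
ft_force: [0.7, -0.9, -0.1]
opening: 0.0799
grasp_force: 0.0
```

>>> step_arm(moves=[-40, 2, 0, 0, 0, 0, -40, 3, 0, 0, 0, 0, -40, 3, 0, 0, 0, 0, -36, 3, 0, 0, 0, 0, -22, 2, 0, 0, 0, 0])

```text
clock: 25.0
tool_pos: [0.5021, -0.0834, 0.1456]
orientation: [0.736, 0.677, -0.001, -0.0]
ft_force: [0.8, -0.3, -0.4]
opening: 0.08
grasp_force: 0.0
```

>>> step_arm(moves=[-9, 0, 0, 0, 0, 0, 0, 0, 0, 0, 0, 0, 0, 0, 0, 0, 0, 0, 0, 0, 0, 0, 0, 0, 0, 0, 0, 0, 0, 0])

```text
clock: 25.5
tool_pos: [0.5029, -0.0867, 0.1464]
orientation: [0.734, 0.68, 0.0, -0.0]
ft_force: [-0.9, -0.1, -0.1]
opening: 0.08
grasp_force: 0.0
```

```bash
python3 - <<'E'
from rig import *
from h import *
s=get_state();print(s["tool_pos"],go(s,(.5032,-.0875),.036))
d=get_image("wrist");tops(cloud(d));cv2.imwrite("pics/w7.png",d["frame"])
d=get_image("top");P=cloud(d);tops(P,.04,(.4,.6,.05,.4))
E
```

```text
[ 0.50287442 -0.0867227   0.14640451] (array([ -0.8,   0.4, 110.4]), np.float64(85.63))
[284. 212.] 2076 top 0.0808 mid [ 0.5039 -0.0894  0.0797] [0.018 0.018 0.004]
[167. 250.] 210 top 0.0905 mid [0.5064 0.2618 0.09  ] [0.022 0.023 0.005]
[196. 251.] 263 top 0.0817 mid [0.505  0.1936 0.0812] [0.02  0.023 0.006]
[225. 250.] 259 top 0.073 mid [0.5038 0.1279 0.072 ] [0.036 0.036 0.004]
```

View pics/w7.png

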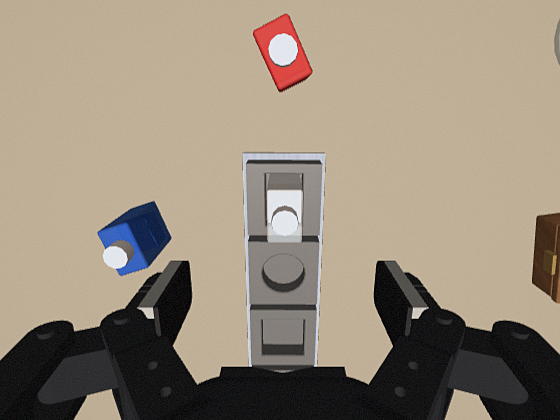

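The clear flat bottle is at (284,215). Red (283,50) and blue (130,240) are outside the finger path. I narrow the opening and descend.

>>> step_arm(moves=[-2, 1, 12, 0, 0, 0, 0, 0, 30, 0, 0, 0, 0, 0, 35, 0, 0, 0, 0, 0, 20, 0, 0, 0, 0, 0, 12, 0, 0, 0], gripper=60)

```text
clock: 26.1
tool_pos: [0.5024, -0.09, 0.0349]
orientation: [0.734, 0.679, -0.001, -0.001]
ft_force: [0.2, -0.6, 0.2]
opening: 0.0599
grasp_force: 0.0
```

>>> step_arm(moves=[0, 0, 0, 0, 0, 0, 0, 0, 0, 0, 0, 0, 0, 0, 0, 0, 0, 0])

```text
clock: 26.4
tool_pos: [0.5044, -0.0902, 0.0383]
orientation: [0.734, 0.679, 0.001, 0.001]
ft_force: [-0.8, 0.3, -0.7]
opening: 0.0601
grasp_force: 0.0
```

>>> step_arm(moves=[0, 0, 0, 0, 0, 0, 0, 0, 0, 0, 0, 0, 0, 0, 0, 0, 0, 0, 0, 0, 0, 0, 0, 0, 0, 0, 0, 0, 0, 0], gripper=8)

```text
clock: 26.9
tool_pos: [0.504, -0.0904, 0.038]
orientation: [0.734, 0.679, 0.0, 0.001]
ft_force: [-0.2, -0.7, 6.8]
opening: 0.0243
grasp_force: 30.4
```

>>> step_arm(moves=[0, 0, 0, 0, 0, 0, 0, 0, 0, 0, 0, 0])

```text
clock: 27.1
tool_pos: [0.504, -0.0904, 0.038]
orientation: [0.734, 0.679, 0.0, 0.001]
ft_force: [-0.7, -0.0, 6.3]
opening: 0.0247
grasp_force: 30.4
```

>>> step_arm(moves=[0, 0, -8, 0, 0, 0, 0, 0, -20, 0, 0, 0, 0, 0, -30, 0, 0, 0, 0, 0, -32, 0, 0, 0, 0, 0, -20, 0, 0, 0])

```text
clock: 27.6
tool_pos: [0.504, -0.09, 0.1497]
orientation: [0.734, 0.679, 0.001, 0.001]
ft_force: [1.1, -0.1, -1.3]
opening: 0.0246
grasp_force: 29.6
```

>>> step_arm(moves=[12, 0, 0, 0, 0, 0, 25, -2, 0, 0, 0, 0, 35, -3, 0, 0, 0, 0, 40, -3, 0, 0, 0, 0, 40, -3, 0, 0, 0, 0])

```text
clock: 28.1
tool_pos: [0.5037, 0.0639, 0.1466]
orientation: [0.734, 0.679, -0.0, -0.0]
ft_force: [0.7, -0.3, -1.1]
opening: 0.0247
grasp_force: 29.6
```

>>> step_arm(moves=[40, -3, 0, 0, 0, 0, 40, -3, 0, 0, 0, 0, 40, -3, 0, 0, 0, 0, 40, -3, 0, 0, 0, 0, 35, -3, 0, 0, 0, 0])

```text
clock: 28.6
tool_pos: [0.5036, 0.2605, 0.1465]
orientation: [0.734, 0.679, -0.0, -0.001]
ft_force: [-0.3, -0.7, -1.7]
opening: 0.0244
grasp_force: 29.6
```

>>> step_arm(moves=[30, 0, 0, 0, 0, 0, 20, 0, 0, 0, 0, 0, 11, 0, 0, 0, 0, 0, 3, 0, 0, 0, 0, 0, 0, 0, 0, 0, 0, 0])

```text
clock: 29.1
tool_pos: [0.5096, 0.321, 0.1468]
orientation: [0.734, 0.679, -0.001, 0.0]
ft_force: [-0.5, -0.4, -0.9]
opening: 0.0247
grasp_force: 29.6
```

>>> step_arm(moves=[0, 0, 0, 0, 0, 0, 0, 0, 0, 0, 0, 0, 0, 0, 0, 0, 0, 0])

```text
clock: 29.4
tool_pos: [0.5103, 0.3205, 0.1474]
orientation: [0.735, 0.678, -0.0, 0.0]
ft_force: [-0.2, 0.4, -0.5]
opening: 0.0245
grasp_force: 29.6
```

```bash
python3 - <<'E'
from rig import *
from h import *
s=get_state();print(s["tool_pos"],s["opening"],go(s,(.5102,.321),.034))
d=get_image("wrist");cv2.imwrite("pics/w8.png",d["frame"])
E
```

```text
[0.51025559 0.32051646 0.14738544] 0.02449599303744288 (array([ 5.000e-01, -1.000e-01,  1.134e+02]), np.float64(85.42))
```

View pics/w8.png

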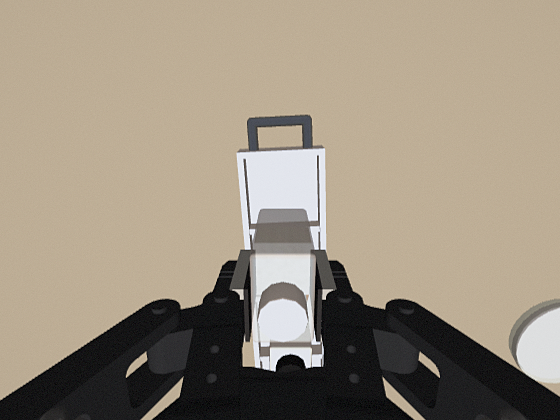

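The flat bottle is upright in the grip, (283,290), over the last pocket, rows 150–225, below the handle at (280,125). Lowering.

>>> step_arm(moves=[0, 0, 12, 0, 0, 0, 0, 0, 30, 0, 0, 0, 0, 0, 35, 0, 0, 0, 0, 0, 20, 0, 0, 0, 0, 0, 10, 0, 0, 0])

```text
clock: 29.95
tool_pos: [0.5087, 0.3204, 0.0375]
orientation: [0.734, 0.679, -0.002, -0.0]
ft_force: [0.6, -0.9, -1.1]
opening: 0.0246
grasp_force: 29.6
```

>>> step_arm(moves=[0, 0, 4, 0, 0, 0, 0, 0, 2, 0, 0, 0, 0, 0, 1, 0, 0, 0, 0, 0, 0, 0, 0, 0, 0, 0, 0, 0, 0, 0])

```text
clock: 30.45
tool_pos: [0.5103, 0.3218, 0.0341]
orientation: [0.734, 0.679, 0.001, 0.0]
ft_force: [-0.2, 0.0, -0.5]
opening: 0.0247
grasp_force: 29.6
```

>>> step_arm(moves=[0, 0, 1, 0, 0, 0, 0, 0, 0, 0, 0, 0, 0, 0, 0, 0, 0, 0])

```text
clock: 30.75
tool_pos: [0.5103, 0.3218, 0.033]
orientation: [0.734, 0.679, 0.001, 0.0]
ft_force: [0.5, -0.9, 6.2]
opening: 0.0244
grasp_force: 30.4
```

Floor contact. Release, lift, back away to the right of the view and check.

>>> step_arm(moves=[0, 0, 0, 0, 0, 0, 0, 0, 0, 0, 0, 0, 0, 0, 0, 0, 0, 0, 0, 0, 0, 0, 0, 0], gripper=75)

```text
clock: 31.15
tool_pos: [0.5098, 0.3215, 0.0321]
orientation: [0.734, 0.679, -0.0, -0.0]
ft_force: [-0.4, -0.0, 0.4]
opening: 0.0749
grasp_force: 0.0
```

>>> step_arm(moves=[0, 0, -8, 0, 0, 0, 0, 0, -20, 0, 0, 0, 0, 0, -35, 0, 0, 0, 0, 0, -40, 0, 0, 0, 0, 0, -30, 0, 0, 0])

```text
clock: 31.65
tool_pos: [0.51, 0.3221, 0.1682]
orientation: [0.734, 0.679, 0.001, -0.0]
ft_force: [-0.2, -0.3, 0.2]
opening: 0.075
grasp_force: 0.0
```

>>> step_arm(moves=[-15, 0, 0, 0, 0, 0, -35, 0, 0, 0, 0, 0, -45, 0, 0, 0, 0, 0, -45, 0, 0, 0, 0, 0, -45, 0, 0, 0, 0, 0])

```text
clock: 32.15
tool_pos: [0.4946, 0.1349, 0.1651]
orientation: [0.734, 0.679, -0.0, 0.0]
ft_force: [0.8, -0.0, -0.3]
opening: 0.0748
grasp_force: 0.0
```

>>> step_arm(moves=[-45, 0, 0, 0, 0, 0, -45, 0, 0, 0, 0, 0, -45, 0, 0, 0, 0, 0, -30, 0, 0, 0, 0, 0, -10, 0, 0, 0, 0, 0])

```text
clock: 32.65
tool_pos: [0.4805, -0.0417, 0.1649]
orientation: [0.736, 0.677, -0.001, 0.0]
ft_force: [0.2, 0.4, -0.5]
opening: 0.075
grasp_force: 0.0
```

>>> step_arm(moves=[0, 0, 0, 0, 0, 0, 0, 0, 0, 0, 0, 0, 0, 0, 0, 0, 0, 0, 0, 0, 0, 0, 0, 0, 0, 0, 0, 0, 0, 0])

```text
clock: 33.15
tool_pos: [0.4818, -0.0363, 0.1653]
orientation: [0.734, 0.679, 0.0, -0.0]
ft_force: [0.2, -1.0, 0.0]
opening: 0.0749
grasp_force: 0.0
```

```bash
python3 - <<'E'
from rig import *
from h import *
d=get_image("top");P=cloud(d);tops(P,.04,(.4,.6,.05,.4))
for k,v in Q.items(): print(k,v.round(4))
cv2.imwrite("pics/t9.png",cv2.resize(d["frame"][100:320,100:460],None,fx=2,fy=2))
E
```

```text
[166. 250.] 211 top 0.0907 mid [0.5087 0.2621 0.0895] [0.023 0.024 0.004]
[196. 251.] 260 top 0.0823 mid [0.5054 0.1927 0.0813] [0.02  0.021 0.004]
[225. 250.] 260 top 0.0729 mid [0.5046 0.1269 0.072 ] [0.037 0.036 0.005]
[139. 250.] 225 top 0.0774 mid [0.5097 0.3256 0.0765] [0.016 0.016 0.004]
jar [0.5037 0.1266]
square [0.5059 0.1925]
amber [0.5081 0.2585]
flat [0.5103 0.3244]
```

View pics/t9.png

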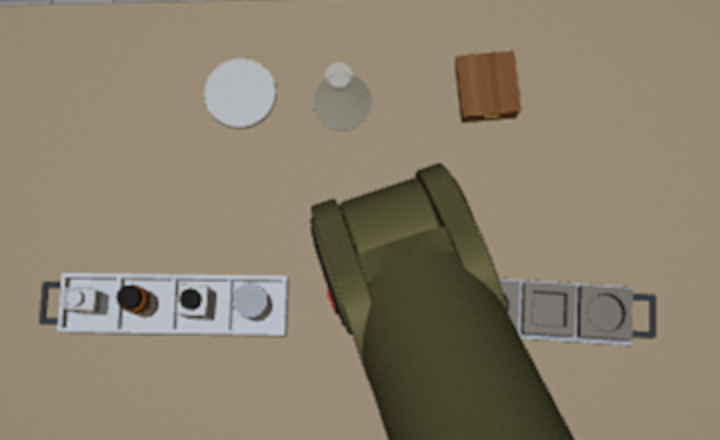

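All four are upright and centred within about 4 mm: flat (80,298), amber (135,300), square (193,301) and jar (252,301). The dish, flask and slide box are untouched. Handing in.

```bash
python3 -c "
from rig import *
print(close_job())"
```

```text
the job is handed in; nothing more can be done
None
```

The job is handed in: all four containers stand upright in the white rack in reverse order (from its handle: flat, amber, square, jar), each within about 4 mm of its pocket centre by the last camera check, and the flask, dish and slide box were not moved; the hand-in returned no verdict.

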